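# Move the row of pots to the kiln shelf in the same order

## Task

Move the four terracotta pots from the square bats on the drying board to the four round tiles on the kiln shelf, keeping their order so that they still agree with the kiln list: the pot at the robot's left-hand (+y) end of the board goes on the tile next to the block with the three cones, the next pot on the next tile, and so on away from the cones. Leave every pot standing upright, centred on its tile; never tip a pot over.

Things in the scene. Friction and masses are not known exactly. Their poses are not given: they have to be found in the camera images.
- pot_tumbler: Loose red terracotta pot with a few white slip spots, about 110 to 340 g: tall plain tumbler, nearly straight, 95 high, open top; outside diameter 44 at the foot, 54 at the rim (52 at 75 above the foot) (mm). Origin: centre of the underside of its foot, z up when upright. It is round; its yaw means nothing.
- pot_bowl: Loose red terracotta pot with a few white slip spots, about 110 to 340 g: the lowest and widest pot: a small bowl 50 high, open top, foot diameter 44, straight upright wall of diameter 66 from 20 above the foot to the rim (mm). Origin: centre of the underside of its foot, z up when upright. It is round; its yaw means nothing.
- pot_jar: Loose red terracotta pot with a few white slip spots, about 110 to 340 g: bellied jar 78 high, open top: foot diameter 46, belly diameter 62 between 25 and 40 above the foot, narrowing to a straight neck of diameter 40 from 58 above the foot to the rim (mm). Origin: centre of the underside of its foot, z up when upright. It is round; its yaw means nothing.
- pot_vase: Loose red terracotta pot with a few white slip spots, about 110 to 340 g: bottle-shaped bud vase 95 high: foot diameter 44, belly diameter 54 at 18 above the foot, narrowing to a thin straight neck of diameter 22 from 62 above the foot to the top (mm). Origin: centre of the underside of its foot, z up when upright. It is round; its yaw means nothing.
- bat_tumbler: Fixed off-white square plaster bat, 76 x 76 x 6 mm, on the wooden drying board; marks where the tumbler stands at the start (on its middle). Origin: centre of its underside, 18 mm above the table; top at 24 mm. The four bats form a straight row, centres 90 mm apart, along their own y axis (to the robot's left, within 0.16 rad), in an order that differs from start to start.
- bat_bowl: Fixed off-white square plaster bat, 76 x 76 x 6 mm, on the wooden drying board; marks where the bowl stands at the start (on its middle). Origin: centre of its underside, 18 mm above the table; top at 24 mm. The four bats form a straight row, centres 90 mm apart, along their own y axis (to the robot's left, within 0.16 rad), in an order that differs from start to start.
- bat_jar: Fixed off-white square plaster bat, 76 x 76 x 6 mm, on the wooden drying board; marks where the jar stands at the start (on its middle). Origin: centre of its underside, 18 mm above the table; top at 24 mm. The four bats form a straight row, centres 90 mm apart, along their own y axis (to the robot's left, within 0.16 rad), in an order that differs from start to start.
- bat_vase: Fixed off-white square plaster bat, 76 x 76 x 6 mm, on the wooden drying board; marks where the vase stands at the start (on its middle). Origin: centre of its underside, 18 mm above the table; top at 24 mm. The four bats form a straight row, centres 90 mm apart, along their own y axis (to the robot's left, within 0.16 rad), in an order that differs from start to start.
- rack: Fixed low kiln shelf: grey slab 110 x 460 mm on props, top 45 mm above the table, long side along its y axis (to the robot's left, within 0.1 rad), nearer than the board or beyond it. Four fixed round white tiles, diameter 76, 5 thick, have centres at x = 0, y = +135, +45, -45, -135 mm in its frame; tops 50 mm above the table. Origin: under the slab's centre, on the table.
- cones: Fixed cone block: an off-white bar 50 x 24 x 12 mm carrying three little pointed cones, 48 mm high in all. It is fixed on the kiln shelf at one end or the other (x = 0, y = +205 or -205 mm in the shelf's frame), past the last tile; a flat round dish, 38 mm wide and 10 mm high, is at the other end. Origin: centre of its underside.
Things that resemble listed ones, but are neither listed nor needed, are in the scene too. What is shaped like the pot_vase but blue is not meant.

How it is judged:
By the outcome, as a careful person would: the job done as asked, in the order asked, and still so for the second after the job is handed in, with the robot touching nothing.
It also fails if it takes over 96 s, if anything falls off the work surface, if the arm or the gripper's body presses on something with over 40 N, if the wrist force passes 120 N, or if a joint passes its speed limit or range.

## Robot

A 7-joint arm with a two-finger parallel gripper is mounted at the origin on the work surface. World frame = base frame: x ahead of the robot, y to its left, z up, the work surface at z = 0. Lengths are in m, angles in rad, forces in N, time in s.
With the tool pointing down it reaches from about 0.425 to 0.975 m from the base axis. Payload 16.7 kg.
Tool frame: the origin (TCP) lies on the centre line of the jaws, within the pads' length; the fingertips stand ctrl.tcp_to_tips ahead of it and the grasp point (between the pads) lies 2 mm behind it (ctrl.tcp_to_tips is the distance from the TCP to the fingertips, in m); z points along the fingers, y is the line along which they close (so a half turn about z gives the same grasp; the last joint's range is limited). The gripper opens to 85 mm and grips with 20 to 120 N. Pads are 22 mm wide; open, the fingers measure 114 mm over their backs; the gripper's body (76 mm by 85 mm) begins 54 mm behind the grasp point. The pads swing forward as they close: fully open they stand 13 mm farther back than shut.
Start: joints at [1.185, 0.426, 0.074, 1.606, -0.034, 1.111, -0.067], TCP at [0.158, -0.656, 0.248] pointing down, gripper open.
Joint ranges: [-2.85, 2.85], [-0.5, 2.14], [-1.23, 1.37], [0.21, 2.46], [-1.02, 4.16], [0.16, 2.05], [-2.73, 2.73]. Speed limits (rad/s): [1.89, 1.89, 2.39, 2.39, 3.01, 3.01, 3.01].

## Interface

Orientations are given as a unit quaternion [x, y, z, w].
In Python, from station import status, viewer, ticket, ctrl gives the robot as it stands.
- The arm moves only by the tool servo_tool, never from a script. Its arguments are lists of equal length, an entry for each row: "offset": the shift along the tool's x, y, z in shares of 750 mm (1.0 is 750 mm), a list of three; "dr": the turn, a rotation vector about the tool's x, y, z in a scale on which 1.0 is pi rad, a list of three. A call has 1 to 20 rows; each row is the pose to reach, as a shift and turn from the pose commanded when the call began, along the tool's axes at that moment; what a row does not reach only later rows make up. A row lasts 1/12 s, in which the tool goes at most 41.7 mm and 7.16 degrees, less where a joint would pass 70% of its speed; a pose out of reach is approached as far as the arm can. A shift or turn number past 1, either way, is cut back to 1. A call with a gripper value outside its range is refused whole. "claw" is the finger opening in mm, from 0 to 85.4, set as the call begins (left out, the last holds). The fingers move at their own pace and stop on an object; "force" is the grip in N (left out, the last holds). Time passes only in rows, so rows that repeat a pose let the fingers close. It gives the time, the measured TCP pose, the force, the opening and the grip force at its end, in the units of the state.
- status.observe(): the state, without advancing time (a new reading comes with each control period).
- viewer.camera(name): name is "scene" or "top" or "wrist"; returns a dict with "pixels" (420x560x3 uint8, red, green, blue), "z_map" (420x560 float32, m along the optical axis (not along the pixel's ray), 0 where there is no reading), "K" (3x3 intrinsics, pixels), "R" (3x3) and "t" (3): a world point X has camera coordinates R X + t. Camera axes: x right, y down, z forward; pixel columns grow to the right and rows downward; lengths in m; the calibration is good to about 2 mm. A picture is of the moment at which its call begins.
- ticket.finish_job(): hands the job in; it is judged then, once.
The state is a dict: "t": time; "joint_positions": joint angles; "joint_velocities": joint speeds; "tau": joint torques, N m; "tool_pos": TCP position; "tcp_rot": TCP orientation; "ft_force": force on the tool from outside, world axes, zero at the start; "ft_torque": the same for the moment, N m; "finger_gap": finger opening in m; "finger_force": force on a finger pad.
Only numpy, scipy, OpenCV 4.12 (cv2) and the standard library are available. Lean on these libraries where they do the work, as an engineer would, in place of code of your own. Each camera call takes 0.05 s, during which the arm holds its last target. There are 200 camera calls.

## Working session

There is one attempt and no reset: what is moved stays moved. The work goes in short steps, Python scripts to look and compute and a tool call to move; the robot and the scene stay as the last step left them, time stands still between calls to the robot, and variables do not carry over. Pictures are saved under pics/ and viewed, at most 14 in all, crops included, and the job is handed in when it is done.

Besides the shell and the picture viewer there is one more tool, called after "Request:" as name(argument=value, ...) on one line, values as JSON. servo_tool: Moves the arm, as the interface text tells. Its arguments: {"type":"object","properties":{"offset":{"type":"array"},"dr":{"type":"array"},"claw":{"type":"number"},"force":{"type":"number"}},"required":["offset","dr"]}

```bash
ls; mkdir -p pics; python3 - <<'E'
from station import status, viewer, ticket, ctrl
import cv2,numpy as np
s=status.observe();print({k:np.round(v,3).tolist() for k,v in s.items()},ctrl.tcp_to_tips)
for n in("top","scene"):
    c=viewer.camera(n);cv2.imwrite(f"pics/{n}0.png",c["pixels"][:,:,::-1]);np.savez(f"{n}0.npz",**c)
    print(n,c["K"].round(1).tolist(),c["R"].round(3).tolist(),c["t"].round(3).tolist())
E
```

```text
pics
{'t': 0.0, 'joint_positions': [1.185, 0.427, 0.074, 1.607, -0.034, 1.111, -0.067], 'joint_velocities': [0.0, 0.001, 0.001, 0.001, 0.002, 0.001, 0.001], 'tau': [-0.001, -94.984, 3.76, -46.351, 0.019, 0.01, -0.0], 'tool_pos': [0.158, -0.656, 0.248], 'tcp_rot': [0.993, 0.118, -0.0, -0.001], 'ft_force': [-0.578, 0.954, 0.666], 'ft_torque': [0.028, 0.025, -0.115], 'finger_force': 0.0, 'finger_gap': 0.086} 0.017
top [[534.4, 0.0, 281.1], [0.0, 534.4, 210.8], [0.0, 0.0, 1.0]] [[-0.109, -0.994, -0.002], [-0.969, 0.107, -0.224], [0.222, -0.023, -0.975]] [0.025, 0.545, 1.104]
scene [[528.1, 0.0, 284.7], [0.0, 528.1, 202.1], [0.0, 0.0, 1.0]] [[-0.412, 0.911, 0.001], [0.786, 0.356, -0.505], [-0.461, -0.208, -0.863]] [0.233, -0.387, 1.222]
```

View pics/top0.png

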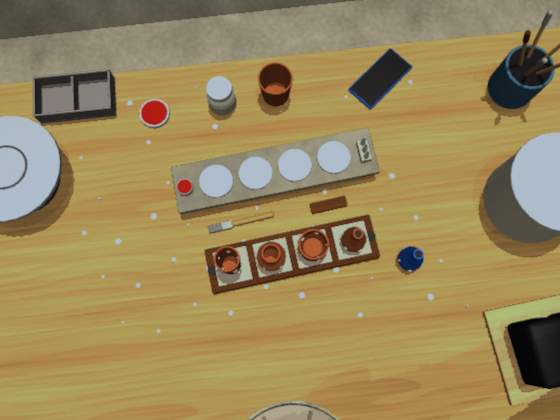

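View pics/scene0.png

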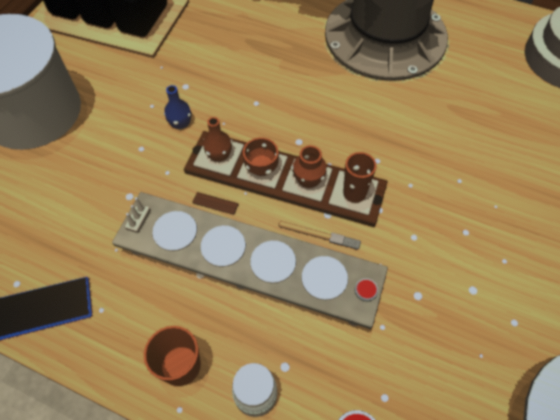

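The top view has the board order from +y (left) as tumbler (228,260), jar (271,254), bowl (312,245), vase (352,238). The cones are at the right-hand (−y) end of the shelf at (365,150), and tiles lie at (334,157), (294,165), (255,173) and (216,181). So the tumbler goes to the −y tile, then jar, bowl, and the vase to the +y tile. The scene view agrees, with the cones at (137,215) and the blue decoy at (178,108).

```bash
cat > h.py <<'E'
import numpy as np,cv2
def ray(c,uv):
    d=np.linalg.inv(c["K"])@np.r_[uv,1]; return -c["R"].T@c["t"], c["R"].T@d
def plane(c,uv,z):
    o,d=ray(c,uv); return o+d*(z-o[2])/d[2]
def tri(c1,u1,c2,u2):
    P=[c["K"]@np.c_[c["R"],c["t"]] for c in(c1,c2)]
    X=cv2.triangulatePoints(P[0],P[1],np.float64(u1),np.float64(u2)).ravel();return X[:3]/X[3]
def cloud(c):
    v,u=np.mgrid[:420,:560]; z=c["z_map"]
    p=np.stack([(u-c["K"][0,2])/c["K"][0,0]*z,(v-c["K"][1,2])/c["K"][1,1]*z,z],-1)
    X=(p-c["t"])@c["R"]; X[z==0]=np.nan; return X
def hsv(c): return cv2.cvtColor(c["pixels"],cv2.COLOR_RGB2HSV)
E
python3 - <<'E'
from h import *
T=dict(np.load("top0.npz"));S=dict(np.load("scene0.npz"))
def white(c,lo,box):
    H=hsv(c);m=((H[...,1]<60)&(H[...,2]>lo)).astype('uint8')
    x0,y0,x1,y1=box;k=np.zeros_like(m);k[y0:y1,x0:x1]=1
    out=[]
    for q in cv2.findContours(cv2.morphologyEx(m*k,cv2.MORPH_OPEN,np.ones((3,3))),cv2.RETR_EXTERNAL,cv2.CHAIN_APPROX_NONE)[0]:
        if cv2.contourArea(q)>500: out.append(cv2.fitEllipse(q))
    return sorted(out,key=lambda e:e[0][0])
a=white(T,170,(170,130,385,210));b=white(S,170,(110,190,390,320))[::-1]
print([np.round(e[0]+e[1],1).tolist() for e in a],[np.round(e[0]+e[1],1).tolist() for e in b])
if len(a)==len(b):
  for e,f in zip(a,b): print("tile",tri(T,e[0],S,f[0]).round(4),plane(T,e[0],.05)[:2].round(4),plane(S,f[0],.05)[:2].round(4))
for n,c,pts in(("T",T,[(228,260),(271,254),(312,245),(352,238)]),("S",S,[(358,178),(310,168),(261,155),(216,140)])):
    X=cloud(c);H=hsv(c)
    for e in (a if n=="T" else b): 
        u,v=map(int,np.round(e[0])); print(n,"tile depth z",np.nanmedian(X[v-4:v+5,u-4:u+5,2]).round(4))
    brd=plane(T,(292,252),.03)
    wh=(H[...,1]<90)&(H[...,2]>120)
    red=((H[...,0]<12)|(H[...,0]>170))&(H[...,1]>90)
    for p in pts:
        u,v=p;w=np.zeros(u and (420,560),bool);w[v-36:v+36,u-30:u+30]=1
        Z=X[w&(X[...,2]>.038)]
        # nearest-cluster
        c0=plane(c,p,.07)
        Z=Z[np.hypot(*(Z[:,:2]-c0[:2]).T)<.05]
        top=np.nanpercentile(Z[:,2],99)
        r=Z[Z[:,2]>top-.006]
        (cx,cy),R=cv2.minEnclosingCircle(np.float32(r[:,:2]))
        print(n,p,"top",top.round(4),"ctr",round(cx,4),round(cy,4),"R",round(R,4),len(r))
    B=X[wh&(X[...,2]>.018)&(X[...,2]<.030)];B=B[np.hypot(*(B[:,:2]-brd[:2]).T)<.23]
    (cx,cy),wd,an=cv2.minAreaRect(np.float32(B[:,:2]*1000));print(n,"bats",cx,cy,wd,an,np.median(B[:,2]))
E
```

```text
[[215.6, 180.3, 30.9, 32.5], [255.1, 172.3, 30.9, 32.3], [294.5, 164.2, 30.5, 32.3], [333.5, 156.3, 30.3, 32.2]] [[324.3, 277.1, 40.6, 44.4], [272.5, 260.8, 39.9, 43.5], [222.4, 245.1, 38.0, 43.3], [174.0, 229.9, 36.2, 43.0]]
tile [0.6334 0.1021 0.0484] [0.6328 0.1023] [0.6341 0.1019]
tile [0.6422 0.0125 0.0489] [0.6417 0.0129] [0.6427 0.0124]
tile [ 0.6511 -0.0773  0.0493] [ 0.6508 -0.077 ] [ 0.6514 -0.0773]
tile [ 0.6599 -0.1668  0.0495] [ 0.6597 -0.1667] [ 0.6602 -0.1667]
T tile depth z 0.0515
T tile depth z 0.051
T tile depth z 0.0504
T tile depth z 0.0507
T (228, 260) top 0.1234 ctr 0.4456 0.0867 R 0.0267 134
T (271, 254) top 0.1064 ctr 0.4495 -0.0027 R 0.0199 93
T (312, 245) top 0.0787 ctr 0.4631 -0.0959 R 0.0329 150
T (352, 238) top 0.1224 ctr 0.468 -0.1855 R 0.0112 87
T bats 484.91302490234375 -45.969879150390625 (135.1514892578125, 347.4502258300781) 5.626628398895264 0.024682153971921566
S tile depth z 0.0495
S tile depth z 0.0495
S tile depth z 0.0496
S tile depth z 0.0493
S (358, 178) top 0.1201 ctr 0.4474 0.0871 R 0.0276 235
S (310, 168) top 0.1028 ctr 0.4508 -0.0019 R 0.0216 178
S (261, 155) top 0.0753 ctr 0.4637 -0.0959 R 0.0344 250
S (216, 140) top 0.1205 ctr 0.4684 -0.1848 R 0.0125 105
S bats 456.7175598144531 -50.35772705078125 (81.02107238769531, 346.74420166015625) 6.007138729095459 0.02311366274087472
```

```bash
cat > g.py <<'E'
import sys,numpy as np
from station import status
from scipy.spatial.transform import Rotation as R
F=1.661
s=status.observe();p=s["tool_pos"];q=R.from_quat(s["tcp_rot"])
G=R.from_matrix(np.array([[np.cos(F),np.sin(F),0],[np.sin(F),-np.cos(F),0],[0,0,-1]]).T)
print("t",round(s["t"],2),"pos",np.round(p,4),"dr",(q.inv()*G).as_rotvec().round(3))
for a in sys.argv[1:]:
    print(a,(q.inv().apply(np.array(eval(a))-p)*1000).round(1))
E
python3 g.py .40,-.30,.25 .4465,.0869,.25 .4465,.0869,.20
```

```text
t 0.1 pos [ 0.1583 -0.6558  0.2477] dr [-1.000e-03 -1.000e-03 -1.424e+00]
.40,-.30,.25 [ 318.4 -289.2   -2. ]
.4465,.0869,.25 [ 454.4 -654.4   -1.6]
.4465,.0869,.20 [ 454.4 -654.4   48.4]
```

Units first: shifts go in shares of 750 mm and turns go in shares of pi rad. So -654 mm / 750 = -0.872, 454 mm / 750 = 0.6053, -1.424 rad / 3.1416 = -0.4533.

Request:
servo_tool(offset=[[0.424,-0.3853,-0.0027],[0.424,-0.3853,-0.0027],[0.424,-0.3853,-0.0027],[0.424,-0.3853,-0.0027],[0.424,-0.3853,-0.0027],[0.424,-0.3853,-0.0027],[0.424,-0.3853,-0.0027],[0.424,-0.3853,-0.0027],[0.424,-0.3853,-0.0027],[0.424,-0.3853,-0.0027],[0.6053,-0.872,-0.0027],[0.6053,-0.872,-0.0027],[0.6053,-0.872,-0.0027],[0.6053,-0.872,-0.0027],[0.6053,-0.872,-0.0027],[0.6053,-0.872,-0.0027],[0.6053,-0.872,-0.0027],[0.6053,-0.872,-0.0027],[0.6053,-0.872,-0.0027],[0.6053,-0.872,-0.0027]], dr=[[0,0,-0.4533],[0,0,-0.4533],[0,0,-0.4533],[0,0,-0.4533],[0,0,-0.4533],[0,0,-0.4533],[0,0,-0.4533],[0,0,-0.4533],[0,0,-0.4533],[0,0,-0.4533],[0,0,-0.4533],[0,0,-0.4533],[0,0,-0.4533],[0,0,-0.4533],[0,0,-0.4533],[0,0,-0.4533],[0,0,-0.4533],[0,0,-0.4533],[0,0,-0.4533],[0,0,-0.4533]], claw=85, force=40)

```text
t: 1.77
tool_pos: [0.446, 0.09, 0.2506]
tcp_rot: [0.674, 0.739, 0.001, 0.0]
ft_force: [-0.9, -0.7, -0.7]
finger_gap: 0.085
finger_force: 0.0
```

```bash
python3 g.py .4465,.0869,.20 .4465,.0869,.089; python3 - <<'E'
from station import viewer
import cv2,numpy as np
c=viewer.camera("wrist");cv2.imwrite("pics/w1.png",c["pixels"][:,:,::-1]);np.savez("w1.npz",**c)
E
```

```text
t 1.77 pos [0.446  0.09   0.2506] dr [ 0.001 -0.001  0.002]
.4465,.0869,.20 [-3.2  0.1 50.6]
.4465,.0869,.089 [-3.300e+00  1.000e-01  1.616e+02]
```

View pics/w1.png

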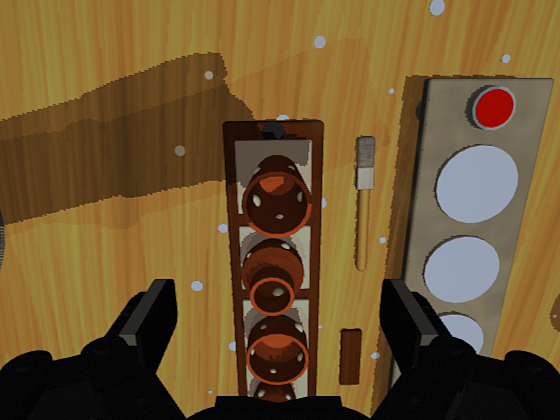

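The wrist view, looking along the row, shows the tumbler rim at about (278,203), the jar rim at (272,295), the bowl rim at (277,358), and tiles at (477,183) and (461,269). The fingers straddle the row. I'll cast those centres as a cross-check.

```bash
python3 - <<'E'
from h import *
c=dict(np.load("w1.npz"))
for n,u,z in(("tum",(278,203),.119),("jar",(272,295),.102),("bowl",(277,358),.074),("t1",(477,183),.05),("t2",(461,269),.05)): print(n,plane(c,u,z).round(4))
E
```

```text
tum [0.4459 0.0905 0.119 ]
jar [ 4.49e-01 -1.00e-04  1.02e-01]
bowl [ 0.4619 -0.0922  0.074 ]
t1 [0.6319 0.105  0.05  ]
t2 [0.6401 0.0151 0.05  ]
```

In the tool's units: 162 mm / 750 = 0.216, 158 mm / 750 = 0.2107.

Request:
servo_tool(offset=[[-0.0027,0,0.0533],[-0.0027,0,0.1067],[-0.0027,0,0.1467],[-0.0027,0,0.18],[-0.0027,0,0.2],[-0.0027,0,0.2107],[-0.0027,0,0.216],[-0.0027,0,0.216],[-0.0027,0,0.216]], dr=[[0,0,0],[0,0,0],[0,0,0],[0,0,0],[0,0,0],[0,0,0],[0,0,0],[0,0,0],[0,0,0]])

```text
t: 2.57
tool_pos: [0.4469, 0.0842, 0.0891]
tcp_rot: [0.675, 0.738, 0.0, 0.0]
ft_force: [0.3, 0.0, -0.2]
finger_gap: 0.0848
finger_force: 0.0
```

Request:
servo_tool(offset=[[0,0,0],[0,0,0],[0,0,0],[0,0,0],[0,0,0],[0,0,0],[0,0,0],[0,0,0]], dr=[[0,0,0],[0,0,0],[0,0,0],[0,0,0],[0,0,0],[0,0,0],[0,0,0],[0,0,0]], claw=40, force=40)

```text
t: 3.23
tool_pos: [0.4469, 0.0841, 0.0893]
tcp_rot: [0.675, 0.738, 0.0, 0.001]
ft_force: [-5.1, -0.2, 15.8]
finger_gap: 0.0523
finger_force: 38.1
```

```bash
python3 g.py .4465,.088,.22 .660,-.1658,.22 .660,-.1658,.116
```

```text
t 3.23 pos [0.4469 0.0841 0.0893] dr [ 0.001  0.    -0.   ]
.4465,.088,.22 [   3.8    0.2 -130.7]
.660,-.1658,.22 [-268.1  190.1 -130.3]
.660,-.1658,.116 [-268.   189.9  -26.3]
```

Request:
servo_tool(offset=[[0,0,-0.0133],[0,0,-0.04],[0,0,-0.0867],[0,0,-0.1333],[-0.0133,0.0093,-0.1667],[-0.0533,0.0373,-0.1733],[-0.1,0.0693,-0.1733],[-0.1467,0.1027,-0.1733],[-0.1933,0.1347,-0.1733],[-0.24,0.168,-0.1733],[-0.28,0.196,-0.1733],[-0.3133,0.2187,-0.1733],[-0.34,0.2373,-0.1733],[-0.356,0.2493,-0.16],[-0.3627,0.2533,-0.1333],[-0.3627,0.2533,-0.1],[-0.3627,0.2533,-0.0693],[-0.3627,0.2533,-0.0507],[-0.3627,0.2533,-0.0427],[-0.3627,0.2533,-0.0427]], dr=[[0,0,0],[0,0,0],[0,0,0],[0,0,0],[0,0,0],[0,0,0],[0,0,0],[0,0,0],[0,0,0],[0,0,0],[0,0,0],[0,0,0],[0,0,0],[0,0,0],[0,0,0],[0,0,0],[0,0,0],[0,0,0],[0,0,0],[0,0,0]])

```text
t: 4.9
tool_pos: [0.6596, -0.1696, 0.1196]
tcp_rot: [0.675, 0.738, -0.0, -0.001]
ft_force: [-0.9, 0.2, -1.8]
finger_gap: 0.0524
finger_force: 42.6
```

Request:
servo_tool(offset=[[0,0,0],[0,0,0],[0,0,0]], dr=[[0,0,0],[0,0,0],[0,0,0]])

```text
t: 5.15
tool_pos: [0.6608, -0.1698, 0.1218]
tcp_rot: [0.675, 0.738, 0.0, 0.001]
ft_force: [0.4, -0.3, -1.3]
finger_gap: 0.0521
finger_force: 42.6
```

```bash
python3 g.py .660,-.1696,.116; python3 - <<'E'
from station import viewer
import cv2,numpy as np
c=viewer.camera("scene");cv2.imwrite("pics/s1.png",c["pixels"][120:320,80:400,::-1].repeat(2,0).repeat(2,1));np.savez("s1.npz",**c)
E
```

```text
t 5.15 pos [ 0.6608 -0.1698  0.1218] dr [ 0.002  0.001 -0.   ]
.660,-.1696,.116 [ 0.2 -0.8  5.8]
```

View pics/s1.png

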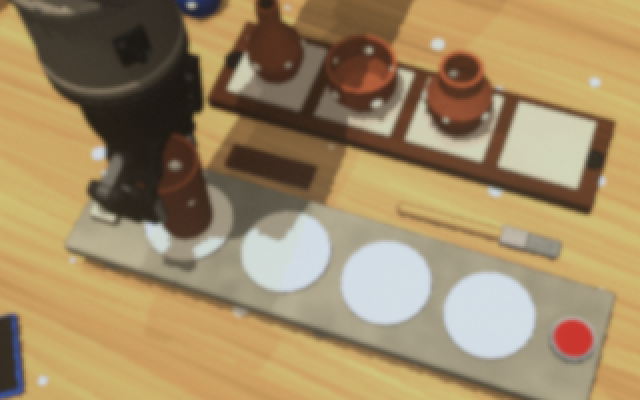

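The crop shows the tumbler held upright just above the tile beside the cones, with its foot near (190,235). Next I lower it to contact.

In the tool's units: 5.5 mm / 750 = 0.0073, 5 mm / 750 = 0.0067.

Request:
servo_tool(offset=[[0,-0.0013,0.0027],[0,-0.0013,0.0053],[0,-0.0013,0.0067],[0,-0.0013,0.0073],[0,-0.0013,0.0073],[0,-0.0013,0.0073]], dr=[[0,0,0],[0,0,0],[0,0,0],[0,0,0],[0,0,0],[0,0,0]])

```text
t: 5.7
tool_pos: [0.6591, -0.17, 0.1155]
tcp_rot: [0.675, 0.738, -0.0, 0.0]
ft_force: [-4.5, -0.6, 8.8]
finger_gap: 0.052
finger_force: 43.1
```

In the tool's units: -105 mm / 750 = -0.14, -80 mm / 750 = -0.1067.

Request:
servo_tool(offset=[[0,0,-0.0007],[0,0,-0.0007],[0,0,-0.0007],[0,0,-0.0007],[0,0,-0.0007],[0,0,-0.0007],[0,0,-0.0267],[0,0,-0.0667],[0,0,-0.1067],[0,0,-0.14]], dr=[[0,0,0],[0,0,0],[0,0,0],[0,0,0],[0,0,0],[0,0,0],[0,0,0],[0,0,0],[0,0,0],[0,0,0]], claw=85)

```text
t: 6.53
tool_pos: [0.6593, -0.1697, 0.2218]
tcp_rot: [0.675, 0.738, 0.0, 0.0]
ft_force: [1.2, -1.7, 0.1]
finger_gap: 0.0851
finger_force: 0.0
```

```bash
python3 g.py .4502,-.0023,.19 .4502,-.0023,.100
```

```text
t 6.53 pos [ 0.6593 -0.1697  0.2218] dr [ 0.001 -0.    -0.   ]
.4502,-.0023,.19 [ 185.5 -193.2   31.6]
.4502,-.0023,.100 [ 185.5 -193.3  121.6]
```

In the tool's units: -193 mm / 750 = -0.2573, 185.5 mm / 750 = 0.2473.

Request:
servo_tool(offset=[[0.0333,-0.0347,0],[0.0667,-0.0693,0],[0.1,-0.104,0],[0.1333,-0.1387,0],[0.1667,-0.1733,0],[0.2,-0.208,0],[0.2267,-0.236,0.0133],[0.2413,-0.2507,0.0333],[0.2473,-0.2573,0.0667],[0.2473,-0.2573,0.1067],[0.2473,-0.2573,0.1333],[0.2473,-0.2573,0.1533],[0.2473,-0.2573,0.1613],[0.2473,-0.2573,0.1613],[0.2473,-0.2573,0.1613],[0.2473,-0.2573,0.1613]], dr=[[0,0,0],[0,0,0],[0,0,0],[0,0,0],[0,0,0],[0,0,0],[0,0,0],[0,0,0],[0,0,0],[0,0,0],[0,0,0],[0,0,0],[0,0,0],[0,0,0],[0,0,0],[0,0,0]])

```text
t: 7.87
tool_pos: [0.4509, -0.0023, 0.0998]
tcp_rot: [0.675, 0.738, 0.0, 0.001]
ft_force: [0.1, -0.1, 0.1]
finger_gap: 0.085
finger_force: 0.0
```

```bash
python3 g.py .4502,-.0023,.100; python3 - <<'E'
from station import viewer
from h import *
for n in("top","scene"):
    c=viewer.camera(n);X=cloud(c);np.savez(n+"2.npz",**c)
    for nm,x,y,zt in(("tum",.66,-.167,.145),("jar",.450,-.002,.102)):
        Z=X[(np.hypot(X[...,0]-x,X[...,1]-y)<.038)&(abs(X[...,2]-zt)<.005)]
        H=hsv(c)[(np.hypot(X[...,0]-x,X[...,1]-y)<.038)&(abs(X[...,2]-zt)<.005)]
        Z=Z[H[:,1]>90]
        if len(Z)>5: print(n,nm,len(Z),cv2.minEnclosingCircle(np.float32(Z[:,:2])))
cv2.imwrite("pics/t2.png",c["pixels"][120:320,80:400,::-1].repeat(2,0).repeat(2,1))
E
```

```text
t 7.87 pos [ 0.4509 -0.0023  0.0998] dr [ 0.001  0.    -0.   ]
.4502,-.0023,.100 [ 0.1 -0.7 -0.2]
top tum 156 ((0.6577708125114441, -0.16687844693660736), 0.02705901488661766)
scene tum 284 ((0.6588179469108582, -0.16571299731731415), 0.027561159804463387)
scene jar 85 ((0.4512627124786377, -0.0022280802950263023), 0.02035701274871826)
```

View pics/t2.png

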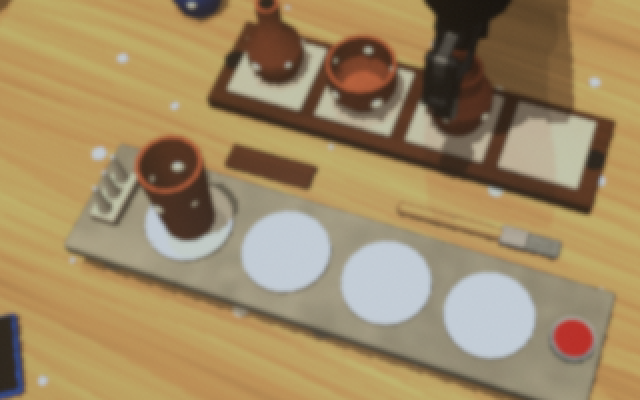

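The crop shows the tumbler upright on the tile by the cones (foot around (188,235)). It measures about 1.5 mm from the tile centre. The gripper now straddles the jar neck.

Request:
servo_tool(offset=[[0,0,0],[0,0,0],[0,0,0],[0,0,0],[0,0,0],[0,0,0],[0,0,0],[0,0,0]], dr=[[0,0,0],[0,0,0],[0,0,0],[0,0,0],[0,0,0],[0,0,0],[0,0,0],[0,0,0]], claw=28, force=40)

```text
t: 8.63
tool_pos: [0.4503, -0.0024, 0.0992]
tcp_rot: [0.675, 0.738, -0.0, 0.0]
ft_force: [-3.6, -1.0, 11.5]
finger_gap: 0.0386
finger_force: 38.8
```

```bash
python3 g.py .4502,-.0023,.22 .6517,-.0772,.22 .6517,-.0772,.130
```

```text
t 8.63 pos [ 0.4503 -0.0024  0.0992] dr [ 0.  0. -0.]
.4502,-.0023,.22 [ 1.000e-01 -0.000e+00 -1.208e+02]
.6517,-.0772,.22 [ -92.6  193.9 -120.8]
.6517,-.0772,.130 [-92.5 193.9 -30.8]
```

In the tool's units: 194 mm / 750 = 0.2587, -92.5 mm / 750 = -0.1233.

Request:
servo_tool(offset=[[0,0,-0.0133],[0,0,-0.04],[0,0,-0.0867],[0,0,-0.1267],[-0.0067,0.0133,-0.1467],[-0.024,0.0493,-0.1467],[-0.044,0.092,-0.1467],[-0.064,0.1333,-0.1467],[-0.0827,0.1733,-0.1467],[-0.1,0.2093,-0.1467],[-0.1133,0.2373,-0.1467],[-0.1213,0.2533,-0.1333],[-0.1233,0.2587,-0.1067],[-0.1233,0.2587,-0.08],[-0.1233,0.2587,-0.0587],[-0.1233,0.2587,-0.0453],[-0.1233,0.2587,-0.04],[-0.1233,0.2587,-0.04],[-0.1233,0.2587,-0.04],[-0.1233,0.2587,-0.04]], dr=[[0,0,0],[0,0,0],[0,0,0],[0,0,0],[0,0,0],[0,0,0],[0,0,0],[0,0,0],[0,0,0],[0,0,0],[0,0,0],[0,0,0],[0,0,0],[0,0,0],[0,0,0],[0,0,0],[0,0,0],[0,0,0],[0,0,0],[0,0,0]])

```text
t: 10.3
tool_pos: [0.6523, -0.0771, 0.1301]
tcp_rot: [0.675, 0.738, 0.0, 0.001]
ft_force: [-0.4, 0.1, -1.9]
finger_gap: 0.0387
finger_force: 41.2
```

Request:
servo_tool(offset=[[0,0,0.0027],[0,0,0.0047],[0,0,0.006],[0,0,0.006],[0,0,0.006]], dr=[[0,0,0],[0,0,0],[0,0,0],[0,0,0],[0,0,0]])

```text
t: 10.72
tool_pos: [0.6521, -0.0771, 0.1253]
tcp_rot: [0.675, 0.738, 0.0, 0.0]
ft_force: [-4.1, 0.2, 9.1]
finger_gap: 0.0389
finger_force: 42.3
```

In the tool's units: -90 mm / 750 = -0.12, -80 mm / 750 = -0.1067.

Request:
servo_tool(offset=[[0,0,-0.0007],[0,0,-0.0007],[0,0,-0.0007],[0,0,-0.0007],[0,0,-0.0007],[0,0,-0.0007],[0,0,-0.0267],[0,0,-0.0667],[0,0,-0.1067],[0,0,-0.12]], dr=[[0,0,0],[0,0,0],[0,0,0],[0,0,0],[0,0,0],[0,0,0],[0,0,0],[0,0,0],[0,0,0],[0,0,0]], claw=85)

```text
t: 11.55
tool_pos: [0.6532, -0.0768, 0.2186]
tcp_rot: [0.675, 0.738, 0.001, 0.002]
ft_force: [0.8, 0.3, -0.0]
finger_gap: 0.0849
finger_force: 0.0
```

```bash
python3 g.py .4636,-.0959,.15 .4636,-.0959,.057
```

```text
t 11.55 pos [ 0.6532 -0.0768  0.2186] dr [ 0.004  0.001 -0.   ]
.4636,-.0959,.15 [  -2.  -190.9   67.8]
.4636,-.0959,.057 [  -1.9 -191.3  160.8]
```

In the tool's units: -191 mm / 750 = -0.2547, -160 mm / 750 = -0.2133.

Request:
servo_tool(offset=[[-0.0013,-0.0467,0],[-0.0013,-0.0933,0],[-0.0013,-0.14,0.0133],[-0.0013,-0.18,0.0267],[-0.0027,-0.2133,0.04],[-0.0027,-0.2373,0.0533],[-0.0027,-0.2507,0.0667],[-0.0027,-0.2547,0.0867],[-0.0027,-0.2547,0.1133],[-0.0027,-0.2547,0.1467],[-0.0027,-0.2547,0.1733],[-0.0027,-0.2547,0.1933],[-0.0027,-0.2547,0.2067],[-0.0027,-0.2547,0.2067],[-0.0027,-0.2547,0.2067],[-0.0027,-0.2547,0.2067]], dr=[[0,0,0],[0,0,0],[0,0,0],[0,0,0],[0,0,0],[0,0,0],[0,0,0],[0,0,0],[0,0,0],[0,0,0],[0,0,0],[0,0,0],[0,0,0],[0,0,0],[0,0,0],[0,0,0]])

```text
t: 12.88
tool_pos: [0.4623, -0.0962, 0.0601]
tcp_rot: [0.675, 0.738, 0.0, 0.0]
ft_force: [-0.7, 1.2, -1.2]
finger_gap: 0.0853
finger_force: 0.0
```

```bash
python3 g.py .4636,-.0959,.057; python3 - <<'E'
from station import viewer
from h import *
for n in("top","scene"):
    c=viewer.camera(n);X=cloud(c)
    for nm,x,y,zt in(("jar",.6511,-.0773,.128),):
        k=(np.hypot(X[...,0]-x,X[...,1]-y)<.038)&(abs(X[...,2]-zt)<.005)&(hsv(c)[...,1]>90);Z=X[k]
        if len(Z)>5: print(n,nm,len(Z),cv2.minEnclosingCircle(np.float32(Z[:,:2])))
cv2.imwrite("pics/s3.png",c["pixels"][120:320,80:400,::-1].repeat(2,0).repeat(2,1))
E
```

```text
t 12.88 pos [ 0.4623 -0.0962  0.0601] dr [ 0.001  0.    -0.   ]
.4636,-.0959,.057 [0.2 1.4 3.1]
top jar 114 ((0.6510542631149292, -0.07808257639408112), 0.02037055976688862)
scene jar 206 ((0.6518765091896057, -0.07776889204978943), 0.021175362169742584)
```

View pics/s3.png

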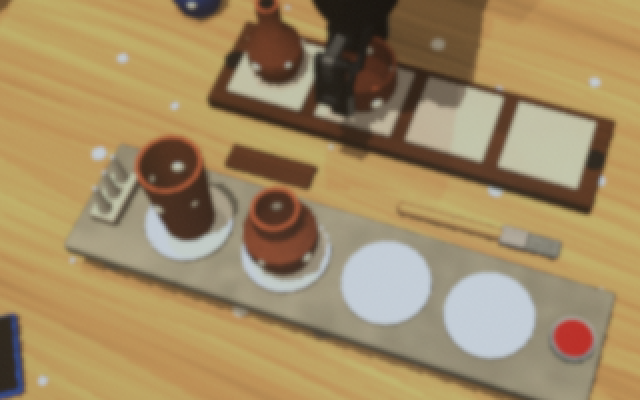

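The crop shows the jar upright and centred on the second tile (around (285,240)), less than 1 mm off. The gripper is around the bowl, so I close on it.

In the tool's units: 2 mm / 750 = 0.0027, 1 mm / 750 = 0.0013.

Request:
servo_tool(offset=[[0,0.0013,0.0027],[0,0.0013,0.0027],[0,0.0013,0.0027],[0,0.0013,0.0027],[0,0.0013,0.0027],[0,0.0013,0.0027],[0,0.0013,0.0027]], dr=[[0,0,0],[0,0,0],[0,0,0],[0,0,0],[0,0,0],[0,0,0],[0,0,0]], claw=55, force=40)

```text
t: 13.57
tool_pos: [0.4632, -0.0964, 0.0581]
tcp_rot: [0.675, 0.738, 0.0, 0.001]
ft_force: [-2.1, -0.4, 13.4]
finger_gap: 0.0659
finger_force: 40.9
```

```bash
python3 g.py .6425,.0122,.22 .6425,.0122,.087
```

```text
t 13.57 pos [ 0.4632 -0.0964  0.0581] dr [ 0.001  0.001 -0.001]
.6425,.0122,.22 [  92.   188.5 -161.8]
.6425,.0122,.087 [ 92.1 188.3 -28.8]
```

Request:
servo_tool(offset=[[0,0,-0.0133],[0,0,-0.04],[0,0,-0.0867],[0,0,-0.1333],[0.0053,0.0107,-0.1667],[0.0187,0.0373,-0.1733],[0.0387,0.0787,-0.1733],[0.0587,0.12,-0.1733],[0.0773,0.1587,-0.1733],[0.0947,0.1933,-0.1733],[0.108,0.2213,-0.1733],[0.1173,0.24,-0.16],[0.1227,0.2507,-0.1333],[0.1227,0.2507,-0.1],[0.1227,0.2507,-0.0733],[0.1227,0.2507,-0.0533],[0.1227,0.2507,-0.0413],[0.1227,0.2507,-0.0393],[0.1227,0.2507,-0.0393],[0.1227,0.2507,-0.0393]], dr=[[0,0,0],[0,0,0],[0,0,0],[0,0,0],[0,0,0],[0,0,0],[0,0,0],[0,0,0],[0,0,0],[0,0,0],[0,0,0],[0,0,0],[0,0,0],[0,0,0],[0,0,0],[0,0,0],[0,0,0],[0,0,0],[0,0,0],[0,0,0]])

```text
t: 15.23
tool_pos: [0.6423, 0.0124, 0.088]
tcp_rot: [0.675, 0.738, 0.001, 0.0]
ft_force: [-0.3, -0.3, -1.1]
finger_gap: 0.0652
finger_force: 45.2
```

In the tool's units: 4 mm / 750 = 0.0053, 3.5 mm / 750 = 0.0047.

Request:
servo_tool(offset=[[0,0,0.0027],[0,0,0.0047],[0,0,0.0053],[0,0,0.0053],[0,0,0.0053]], dr=[[0,0,0],[0,0,0],[0,0,0],[0,0,0],[0,0,0]])

```text
t: 15.65
tool_pos: [0.6423, 0.0123, 0.0842]
tcp_rot: [0.675, 0.738, 0.0, 0.001]
ft_force: [-3.5, -1.7, 12.0]
finger_gap: 0.0658
finger_force: 46.3
```

In the tool's units: -130 mm / 750 = -0.1733, -120 mm / 750 = -0.16.

Request:
servo_tool(offset=[[0,0,-0.0007],[0,0,-0.0007],[0,0,-0.0007],[0,0,-0.0007],[0,0,-0.0007],[0,0,-0.0007],[0,0,-0.0267],[0,0,-0.0667],[0,0,-0.1133],[0,0,-0.16],[0,0,-0.1733],[0,0,-0.1733]], dr=[[0,0,0],[0,0,0],[0,0,0],[0,0,0],[0,0,0],[0,0,0],[0,0,0],[0,0,0],[0,0,0],[0,0,0],[0,0,0],[0,0,0]], claw=85)

```text
t: 16.65
tool_pos: [0.6432, 0.0127, 0.2164]
tcp_rot: [0.675, 0.738, 0.002, 0.002]
ft_force: [0.1, 0.4, -0.7]
finger_gap: 0.0847
finger_force: 0.0
```

```bash
python3 g.py .4685,-.1852,.18 .4685,-.1852,.104
```

```text
t 16.65 pos [0.6432 0.0127 0.2164] dr [ 0.005  0.001 -0.   ]
.4685,-.1852,.18 [-181.4 -191.9   35.5]
.4685,-.1852,.104 [-181.3 -192.3  111.5]
```

In the tool's units: -191 mm / 750 = -0.2547, -181 mm / 750 = -0.2413.

Request:
servo_tool(offset=[[-0.0333,-0.0347,0],[-0.0667,-0.0707,0],[-0.1,-0.1053,0],[-0.1333,-0.1413,0],[-0.1667,-0.176,0],[-0.196,-0.208,0],[-0.22,-0.2333,0.0067],[-0.236,-0.2493,0.0267],[-0.2413,-0.2547,0.0533],[-0.2413,-0.2547,0.0867],[-0.2413,-0.2547,0.1133],[-0.2413,-0.2547,0.1333],[-0.2413,-0.2547,0.1453],[-0.2413,-0.2547,0.1453],[-0.2413,-0.2547,0.1453],[-0.2413,-0.2547,0.1453]], dr=[[0,0,0],[0,0,0],[0,0,0],[0,0,0],[0,0,0],[0,0,0],[0,0,0],[0,0,0],[0,0,0],[0,0,0],[0,0,0],[0,0,0],[0,0,0],[0,0,0],[0,0,0],[0,0,0]])

```text
t: 17.98
tool_pos: [0.4681, -0.1851, 0.1045]
tcp_rot: [0.675, 0.738, 0.0, 0.0]
ft_force: [-0.3, 0.3, 0.5]
finger_gap: 0.0848
finger_force: 0.0
```

```bash
python3 g.py .4685,-.1852,.104; python3 - <<'E'
from station import viewer
from h import *
for n in("top","scene"):
    c=viewer.camera(n);X=cloud(c)
    for nm,x,y,zt in(("bowl",.6424,.0124,.1),("vase",.468,-.185,.118)):
        k=(np.hypot(X[...,0]-x,X[...,1]-y)<.038)&(abs(X[...,2]-zt)<.005)&(hsv(c)[...,1]>90);Z=X[k]
        if len(Z)>5: print(n,nm,len(Z),cv2.minEnclosingCircle(np.float32(Z[:,:2])))
cv2.imwrite("pics/s4.png",c["pixels"][120:320,80:400,::-1].repeat(2,0).repeat(2,1))
E
```

```text
t 17.98 pos [ 0.4681 -0.1851  0.1045] dr [ 0.001  0.    -0.   ]
.4685,-.1852,.104 [-0.2  0.3  0.5]
top bowl 184 ((0.6420531272888184, 0.013425041921436787), 0.03309160843491554)
scene bowl 340 ((0.6441754698753357, 0.013176202774047852), 0.033450376242399216)
scene vase 74 ((0.4688120484352112, -0.184697687625885), 0.011602397076785564)
```

View pics/s4.png

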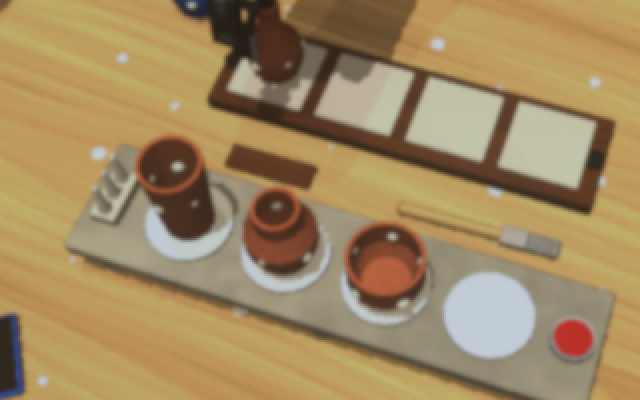

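The crop shows the bowl upright on the third tile (around (385,280)), about 1 mm off. The gripper is at the vase neck, so I close on it.

Request:
servo_tool(offset=[[0,0,0],[0,0,0],[0,0,0],[0,0,0],[0,0,0],[0,0,0],[0,0,0],[0,0,0],[0,0,0],[0,0,0]], dr=[[0,0,0],[0,0,0],[0,0,0],[0,0,0],[0,0,0],[0,0,0],[0,0,0],[0,0,0],[0,0,0],[0,0,0]], claw=10, force=40)

```text
t: 18.92
tool_pos: [0.4677, -0.1851, 0.104]
tcp_rot: [0.675, 0.738, -0.0, 0.0]
ft_force: [-3.0, 0.2, 6.0]
finger_gap: 0.0211
finger_force: 38.9
```

```bash
python3 g.py .6336,.1018,.22 .6336,.1018,.134
```

```text
t 18.92 pos [ 0.4677 -0.1851  0.104 ] dr [-0.  0. -0.]
.6336,.1018,.22 [ 270.8  191.  -116.1]
.6336,.1018,.134 [270.8 191.  -30.1]
```

In the tool's units: 271 mm / 750 = 0.3613, 191 mm / 750 = 0.2547.

Request:
servo_tool(offset=[[0,0,-0.0133],[0,0,-0.04],[0,0,-0.0867],[0,0,-0.1333],[0.0133,0.0093,-0.16],[0.0533,0.0373,-0.16],[0.096,0.068,-0.16],[0.14,0.0987,-0.16],[0.184,0.1293,-0.16],[0.2267,0.16,-0.16],[0.2667,0.188,-0.16],[0.304,0.2147,-0.16],[0.3333,0.2347,-0.16],[0.3533,0.2493,-0.1493],[0.3613,0.2547,-0.1267],[0.3613,0.2547,-0.0933],[0.3613,0.2547,-0.064],[0.3613,0.2547,-0.048],[0.3613,0.2547,-0.0413],[0.3613,0.2547,-0.0413]], dr=[[0,0,0],[0,0,0],[0,0,0],[0,0,0],[0,0,0],[0,0,0],[0,0,0],[0,0,0],[0,0,0],[0,0,0],[0,0,0],[0,0,0],[0,0,0],[0,0,0],[0,0,0],[0,0,0],[0,0,0],[0,0,0],[0,0,0],[0,0,0]])

```text
t: 20.58
tool_pos: [0.6331, 0.1015, 0.134]
tcp_rot: [0.675, 0.738, -0.001, -0.001]
ft_force: [0.2, -0.1, -2.5]
finger_gap: 0.0209
finger_force: 39.6
```

Request:
servo_tool(offset=[[0,0,0],[0,0,0.0027],[0,0,0.0053],[0,0,0.0067],[0,0,0.0067],[0,0,0.0067]], dr=[[0,0,0],[0,0,0],[0,0,0],[0,0,0],[0,0,0],[0,0,0]])

```text
t: 21.08
tool_pos: [0.6337, 0.102, 0.1301]
tcp_rot: [0.675, 0.738, 0.0, 0.0]
ft_force: [0.3, 0.8, -3.1]
finger_gap: 0.0208
finger_force: 39.6
```

In the tool's units: 1 mm / 750 = 0.0013, 0.7 mm / 750 = 0.0009.

Request:
servo_tool(offset=[[0,0,0.0009],[0,0,0.0013],[0,0,0.0013],[0,0,0.0013]], dr=[[0,0,0],[0,0,0],[0,0,0],[0,0,0]])

```text
t: 21.42
tool_pos: [0.6339, 0.1021, 0.13]
tcp_rot: [0.675, 0.738, 0.0, 0.0]
ft_force: [-5.6, -1.7, 11.5]
finger_gap: 0.0211
finger_force: 41.3
```

In the tool's units: -190 mm / 750 = -0.2533, -170 mm / 750 = -0.2267.

Request:
servo_tool(offset=[[0,0,-0.0007],[0,0,-0.0007],[0,0,-0.0007],[0,0,-0.0007],[0,0,-0.0007],[0,0,-0.0007],[0,0,-0.0007],[0,0,-0.0007],[0,0,-0.0267],[0,0,-0.0667],[0,0,-0.1133],[0,0,-0.14],[0,-0.04,-0.14],[0,-0.0933,-0.14],[0,-0.14,-0.14],[0,-0.1867,-0.14],[0,-0.2267,-0.14],[0,-0.2533,-0.14],[0,-0.2533,-0.14],[0,-0.2533,-0.14]], dr=[[0,0,0],[0,0,0],[0,0,0],[0,0,0],[0,0,0],[0,0,0],[0,0,0],[0,0,0],[0,0,0],[0,0,0],[0,0,0],[0,0,0],[0,0,0],[0,0,0],[0,0,0],[0,0,0],[0,0,0],[0,0,0],[0,0,0],[0,0,0]], claw=85)

```text
t: 23.08
tool_pos: [0.444, 0.0846, 0.2344]
tcp_rot: [0.675, 0.738, 0.0, 0.001]
ft_force: [-0.0, 0.4, -0.8]
finger_gap: 0.085
finger_force: 0.0
```

```bash
python3 - <<'E'
from station import viewer
from h import *
for n in("top","scene"):
    c=viewer.camera(n);X=cloud(c)
    for nm,x,y,zt in(("vase",.6334,.1021,.145),("bowl",.6424,.0124,.1),("jar",.6511,-.0773,.128),("tum",.66,-.1668,.145)):
        k=(np.hypot(X[...,0]-x,X[...,1]-y)<.038)&(abs(X[...,2]-zt)<.005)&(hsv(c)[...,1]>90);Z=X[k]
        if len(Z)>5:
            q,r=cv2.minEnclosingCircle(np.float32(Z[:,:2]));print(n,nm,len(Z),"err mm",round((q[0]-x)*1e3,1),round((q[1]-y)*1e3,1),round(r,4))
cv2.imwrite("pics/s5.png",c["pixels"][120:320,80:400,::-1].repeat(2,0).repeat(2,1))
E
```

```text
top bowl 181 err mm 0.1 0.8 0.0337
top jar 112 err mm 0.4 -0.2 0.0205
top tum 157 err mm -1.9 1.2 0.0274
scene vase 143 err mm 1.5 -0.2 0.0117
scene bowl 340 err mm 1.4 1.3 0.0338
scene jar 206 err mm 1.8 -0.0 0.0208
scene tum 283 err mm -1.1 0.6 0.0275
```

View pics/s5.png

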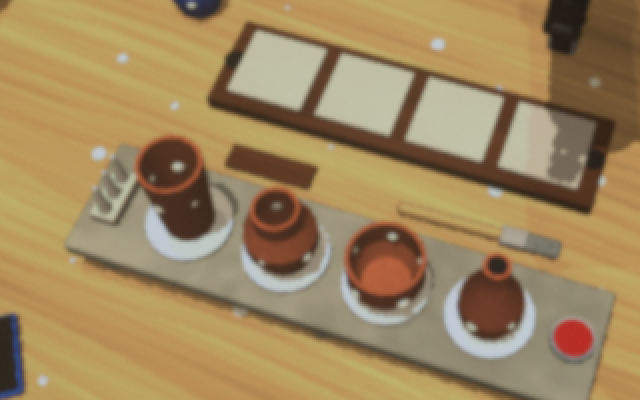

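The crop shows all four pots upright and centred to within about 2 mm. From the cones they run tumbler, jar, bowl, vase (tiles at (188,225), (285,250), (385,285), (490,315)), and the arm is clear.

```bash
python3 -c "
from station import ticket
print(ticket.finish_job())"
```

```text
the job is handed in; nothing more can be done
None
```

All four pots stand upright on the kiln-shelf tiles in the order tumbler, jar, bowl, vase from the cones, each within about 2 mm of its tile's centre by the cameras; the job was handed in at about 23 s, and no verdict was returned.

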